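# Unpin the wax-mould clamp and hold its plate at the balance point

## Robot

A 6-joint arm with a two-finger parallel gripper is mounted at the origin on the work surface. World frame = base frame: x ahead of the robot, y to its left, z up, the work surface at z = 0. Lengths are in m, angles in degrees, forces in N, time in s.
With the tool pointing down it reaches from about 0.375 to 0.9 m from the base axis. Payload 3.1 kg.
Tool frame: the origin (TCP) lies on the centre line of the jaws, within the pads' length; the fingertips stand 25 mm ahead of it and the grasp point (between the pads) lies 6 mm ahead of it; z points along the fingers, y is the line along which they close (so a half turn about z gives the same grasp; the last joint's range is limited). The gripper opens to 87 mm and grips with 3 to 60 N. Pads are 19 mm wide; open, the fingers measure 117 mm over their backs; the gripper's body (75 mm by 190 mm) begins 51 mm behind the grasp point.
Start: joints at [-86.717, 30.224, 82.088, -0, 67.689, -10.227], TCP at [0.146, -0.608, 0.248] pointing down, gripper open.
Joint ranges: [-176.69, 176.69], [-43.24, 126.21], [12.49, 139.97], [-82, 262], [0, 151.66], [-163.58, 163.58]. Speed limits (degrees/s): [159.86, 159.86, 180, 180, 180, 180].

## Interface

Orientations are given as a 3x3 rotation matrix whose columns are the frame's x, y, z axes.
In Python, from rig import bot, cams, models gives the robot as it stands. The module is installed in compiled form; this text tells all that it offers.
- The arm moves only by the shell command python3 -m handwheel 'ROWS' [OPENING]. ROWS is JSON, a list of rows, each a list of 6 numbers: the shift along the world's x, y, z each as a share of 1 m, from -1 to 1, then the turn, a rotation vector about the world's x, y, z each as a share of 2 rad, from -1 to 1. In form: [[dx, dy, dz, wx, wy, wz], ...]. A call has exactly 8 rows; each row is the pose to reach, as a shift and turn from the pose commanded when the call began; what a row does not reach only later rows make up. A row lasts 1/12 s, in which the tool goes at most 41.7 mm and 7.16 degrees, less where a joint would pass 70% of its speed; a pose out of reach is approached as far as the arm can. A call with a number of a shift or a turn outside -1 to 1 is refused whole. A call with a gripper value outside its range is refused whole. OPENING is the opening, from -1 (shut) to 1 (fully open), so that 0 is half open, set as the call begins (- or left out, the last holds). The fingers move at their own pace and stop on an object; the grip force is fixed at half the most. Time passes only in rows, so rows that repeat a pose let the fingers close, or fill a call up. It gives the time, the measured TCP pose, the force, the opening and the grip force at its end, in the units of the state.
- bot.read_state(): the state, without advancing time (a new reading comes with each control period).
- cams.capture(name): name is "scene" or "side" or "wrist"; returns (picture, depth): 420x560x3 uint8, blue, green, red; 420x560 float32, m along the optical axis (not along the pixel's ray), 0 where there is no reading.
- cams.calibration(name): a dict with "mtx" (3x3 intrinsics, pixels), "R" (3x3) and "t" (3): a world point X has camera coordinates R X + t; the wrist camera has in their place "tool_from_camera" (4x4, takes a point from camera to tool coordinates, whose origin is the TCP and whose axes are the flange's). Camera axes: x right, y down, z forward; pixel columns grow to the right and rows downward; lengths in m; the calibration is good to about 2 mm. The wrist camera is an equidistant fisheye: a pixel r from the principal point sees the ray r / f radians off the axis. A picture is of the moment at which its call begins: read the wrist's pose just before it. calibration takes no time and is no camera call.
- bot.hand_in(): hands the job in; it is judged then, once.
Trained networks look in the newest picture that a camera, given by its name, has taken for a name from the list of things; names that differ only in an ending like _2 or _b are one class to them, and where a whole thing is asked for, a point or a joint stands for the part that bears it (a point fixed in the world has none). Each returns a list of dicts, best first, with "conf" (0 to 1); they miss things now and then, are a little off and sometimes report something else, mostly with a low value. They report only what shows in the picture. A call takes as long as a camera call. They do not tell look-alikes from the thing itself.
- models.spot_in(query, camera): "position" ([column, row] in pixels, amid what is visible of it).
- models.tip_of(query, camera): "position" ([column, row] in pixels: a listed point, or the origin of a listed thing).
The state is a dict: "time_s": time; "joint_positions": joint angles; "qvel": joint speeds; "tau": joint torques, N m; "position": TCP position; "tcp_rot": TCP orientation; "force": force on the tool from outside, world axes, zero at the start; "moment": the same for the moment, N m; "opening": opening from 0.0 (shut) to 1.0 (fully open); "grasp_force": force on a finger pad.
Only numpy, scipy, OpenCV 4.12 (cv2) and the standard library are available. Lean on these libraries where they do the work, as an engineer would, in place of code of your own. Each camera call takes 0.05 s, during which the arm holds its last target. There are 200 camera calls.

## Task

Unlock the mould clamp: draw its locking pin straight out of the two lugs at the side, lay the pin in the shallow steel tray and let go of it. Then take the hinged clamp plate by its handle bar, swing it up to its balance point, where it stands upright over its hinge, and keep hold of it there, still, so that the mould can be looked at: finish while holding it, with the plate neither falling shut nor tipping over backwards. Leave everything else on the bench where it stands.

Things in the scene. Friction and masses are not known exactly. Their poses are not given: they have to be found in the camera images.
- clamp: Fixed mould clamp: grey bed 145 x 136 mm, 62 mm high, hinged plate on top. Origin on the bench beneath it; +x from handle bar to hinge (away from the robot, within 0.3 rad), z up. Beside the bed at x -5, y -82 and -112 mm stand two steel lugs, 10 mm thick, tops at z 107 mm, each with a 14 mm square opening for the pin. The bed's front is at x -60 mm: nothing is beneath the handle bar.
- clamp_mouth (a point): Point on the pin's axis at the outer face of the outer lug: x -5, y -117, z 90 mm in the clamp's axes, which are also this point's axes. The pin comes out along -y.
- pin_grip (a point): Centre of the loose locking pin's black round grip, 18 mm across, 44 mm long. Pin y axis: grip to tip. Its 10 mm steel shank ends 114 mm from here; centre of mass about 46 mm from here; 60 to 84 g. At the start it lies level through both lugs, parallel to the clamp's y, grip outside, 90 mm above the bench, tip over the plate's edge, locking it. Draw it about 80 mm to clear the lugs.
- pin_mid (a point): Middle of the pin's length, on its axis, 46 mm from the grip's centre towards the tip; same axes as the pin.
- pin_tip (a point): Free end of the pin's steel shank; same axes as the pin.
- flap (a joint): Angle of the hinged clamp plate: 0 lying shut (level), growing as the handle bar is lifted and goes over towards the hinge; 1.571 is upright, with the centre of mass straight above the hinge: the balance point. The hinge has next to no friction: below that it falls shut, above it falls over backwards to its stop at 2.3.
- flap_hinge (a point): Middle of the hinge axis, 75 mm above the bench, at x +60 mm in the clamp's axes. The hinge axis runs along the clamp's y.
- flap_bar (a point): Middle of the plate's handle: a round black bar 14 mm across, 104 mm long, parallel to the hinge and 180 mm from it, in the plate's mid-plane; 75 mm above the bench when shut, 255 mm when upright. Two 10 mm rods 90 mm apart carry it; the plate (12 mm thick, 130 mm wide, 0.4 to 0.65 kg in all) begins 69 mm from the bar. Being round, it can turn between flat fingers. Axes turn with the plate.
- tray: Fixed shallow open steel tray 170 x 170 mm, 25 mm high, walls and floor 4 to 5 mm; origin at the centre of its underside, x and y along its sides. It stands on the right or the left of the clamp.
- moulds: Bystander: two flat rubber moulds, 85 x 65 mm, 36 mm high together, fixed; they stand on the side where the tray is not. Origin at the underside.
- bottle: Bystander: white plastic bottle 52 mm across, 130 mm high; origin at the underside.
- flask: Bystander: upright open steel tube 70 mm across, 65 mm high; origin at the underside.
- driver: Bystander: screwdriver lying on the bench in front of the clamp; origin at its underside.
- brush: Bystander: brush lying on the bench; origin at its underside.
- slab: Bystander: single flat mould 75 x 55 x 18 mm; origin at the underside.
- mug: Bystander: white mug 74 mm across, 85 mm high; origin at the underside.
Things that resemble listed ones, but are neither listed nor needed, are in the scene too. What is shaped like the part that bears pin_grip but turquoise or yellow is not meant.

How it is judged (in metres and radians):
On the way, in this order (a step that is already met when the one before it is completed fails the run):
1. the pin is drawn clear of both lugs (y of pin_tip in the frame of clamp_mouth below -0.001 m and value of joint flap below 0.15 rad), for 0.1 s.
2. the pin lies in the tray, released, the plate still shut (x of pin_mid in the frame of tray between -0.07 and 0.07 m and y of pin_mid in the frame of tray between -0.07 and 0.07 m and z of pin_mid in the frame of tray below 0.028 m and contact force between the fingers and pin below 0.05 N and value of joint flap below 0.15 rad), for 0.2 s.
At the end, for the whole second after the job is handed in: Plate within 0.07 rad of upright, under 0.1 rad/s, fingers on it with over 0.5 N; the pin's middle within 70 mm of the tray's centre along each side and under 28 mm above its underside, not touched by the fingers; no loose bystander moved over 30 mm (value of joint flap between 1.5008 and 1.6408 rad and velocity of joint flap between -0.1 and 0.1 rad/s and contact force between the fingers and flap above 0.5 N and x of pin_mid in the frame of tray between -0.07 and 0.07 m and y of pin_mid in the frame of tray between -0.07 and 0.07 m and z of pin_mid in the frame of tray below 0.028 m and contact force between the fingers and pin below 0.05 N and distance of each of bottle, flask, driver, brush, slab, mug from where it was at the start of the episode below 0.03 m); the arm keeps its last pose, push and grip.
It fails at once if the plate tips over backwards (more than 0.33 rad past upright) (value of joint flap above 1.9 rad).
It fails at once if a bystander is pushed away (more than 30 mm) (distance of any of bottle, flask, driver, brush, slab, mug from where it was at the start of the episode above 0.03 m).
It also fails if it takes over 64 s, if anything falls off the work surface, if the arm or the gripper's body presses on something with over 40 N, if the wrist force passes 120 N, or if a joint passes its speed limit or range.

## Working session

There is one attempt and no reset: what is moved stays moved. The work goes in short steps, Python scripts to look and compute and a shell command to move; the robot and the scene stay as the last step left them, time stands still between calls to the robot, and variables do not carry over. Pictures are saved under pics/ and viewed, at most 10 in all, crops included, and the job is handed in when it is done.

```bash
mkdir -p pics; cat > h.py <<'E'
import numpy as np, cv2
from rig import bot,cams,models
def deproj(name,px,d,cal=None):
    c=cams.calibration(name);K=np.array(c['mtx']);R=np.array(c['R']);t=np.array(c['t'])
    p=np.linalg.inv(K)@np.array([px[0],px[1],1.])*d
    return R.T@(p-t)
def cloud(name,depth):
    c=cams.calibration(name);K=np.array(c['mtx']);R=np.array(c['R']);t=np.array(c['t'])
    v,u=np.mgrid[:depth.shape[0],:depth.shape[1]]
    P=np.stack([(u-K[0,2])/K[0,0]*depth,(v-K[1,2])/K[1,1]*depth,depth],-1)
    W=(P-t)@R; W[depth<=0]=np.nan
    return W
E
python3 - <<'E'
from h import *
np.set_printoptions(precision=3,suppress=True)
for n in ['scene','side']:
    im,d=cams.capture(n); cv2.imwrite(f'pics/{n}0.png',im); np.save(f'{n}0.npy',d)
    W=cloud(n,d)
    for q in ['clamp','pin_grip','pin_mid','pin_tip','flap_bar','flap_hinge','clamp_mouth','tray']:
        r=models.tip_of(q,n)
        for x in r[:3]:
            u,v=[int(round(a)) for a in x['position']]
            print(n,q,round(x['conf'],2),(u,v),W[min(max(v,0),419),min(max(u,0),559)])
print(bot.read_state()['time_s'])
E
```

```text
scene clamp 0.98 (304, 226) [ 0.66  -0.011  0.086]
scene clamp 0.49 (165, 232) [ 0.408 -0.169  0.017]
scene pin_grip 0.88 (242, 219) [ 0.57  -0.09   0.096]
scene pin_grip 0.74 (101, 231) [ 0.309 -0.264  0.018]
scene pin_grip 0.63 (267, 167) [0.366 0.178 0.018]
scene pin_mid 0.78 (97, 220) [ 0.257 -0.247  0.011]
scene pin_mid 0.64 (262, 209) [ 0.583 -0.049  0.107]
scene pin_mid 0.48 (285, 173) [0.486 0.119 0.076]
scene pin_tip 0.8 (287, 200) [0.584 0.022 0.094]
scene pin_tip 0.68 (314, 174) [ 0.456  0.263 -0.   ]
scene pin_tip 0.48 (98, 211) [ 0.222 -0.227  0.008]
scene flap_hinge 0.71 (323, 214) [0.653 0.056 0.076]
scene clamp_mouth 0.71 (256, 216) [ 0.564 -0.048  0.079]
scene tray 0.95 (116, 294) [ 0.485 -0.333  0.005]
side clamp 0.68 (245, 258) [0.574 0.134 0.081]
side pin_grip 0.83 (349, 319) [0.363 0.185 0.02 ]
side pin_grip 0.6 (392, 174) [ 0.305 -0.26   0.016]
side pin_grip 0.53 (274, 180) [ 0.563 -0.078  0.1  ]
side pin_mid 0.75 (408, 182) [nan nan nan]
side pin_mid 0.7 (270, 194) [ 0.564 -0.041  0.093]
side pin_tip 0.87 (293, 338) [0.458 0.24  0.009]
side pin_tip 0.78 (254, 212) [0.587 0.009 0.082]
side pin_tip 0.59 (437, 193) [0.254 0.071 0.256]
side flap_bar 0.58 (301, 248) [0.474 0.083 0.078]
side flap_bar 0.47 (154, 345) [0.694 0.316 0.022]
side clamp_mouth 0.78 (269, 197) [ 0.56  -0.013  0.11 ]
side tray 0.63 (328, 153) [ 0.471 -0.319  0.007]
0.9
```

View pics/scene0.png

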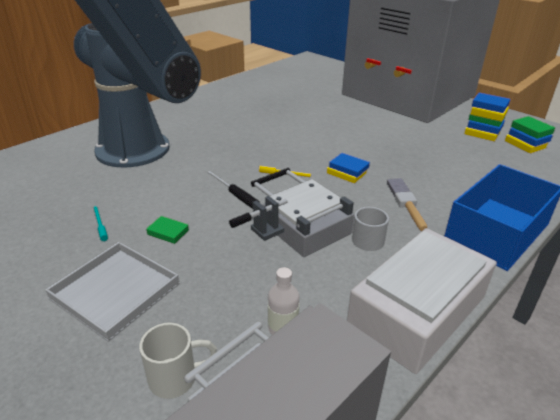

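View pics/side0.png

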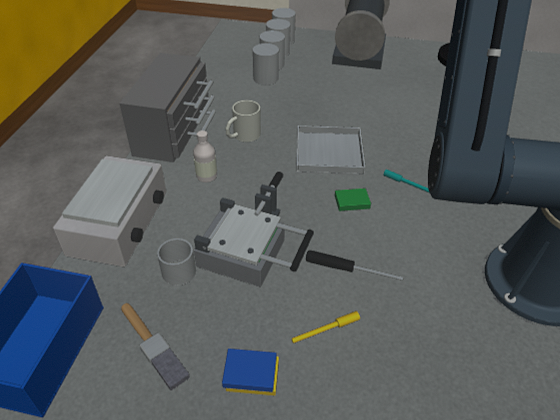

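The pin is the black grip at scene (242,219) / side (275,180), sitting in the lugs. The turquoise one at (101,231) and the yellow one at (267,167) are look-alikes, and the black-handled tool at (245,196) is the screwdriver lying on the bench. The tray is at (116,290), on the clamp's −y side. I'll refine the poses and confirm with a crop.

```bash
python3 - <<'E'
from h import *
np.set_printoptions(precision=4,suppress=True)
for n,boxes in [('scene',{'grip':(225,205,258,230),'bar':(245,165,295,190)}),('side',{'grip':(262,168,288,196),'bar':(285,225,318,275)})]:
    im=cv2.imread(f'pics/{n}0.png');W=cloud(n,np.load(f'{n}0.npy'))
    for k,(a,b,c,d) in boxes.items():
        w=W[b:d,a:c].reshape(-1,3);g=im[b:d,a:c].reshape(-1,3).max(1)
        zl=(0.08,.112) if k=='grip' else (.055,.09)
        m=(g<60)&(w[:,2]>zl[0])&(w[:,2]<zl[1]); p=w[m]
        med=np.median(p,0);p=p[np.linalg.norm(p-med,axis=1)<.07]
        c0=p.mean(0);u=np.linalg.svd(p-c0)[2][0]; s=(p-c0)@u
        print(n,k,len(p),c0,u,'mid',c0+u*(np.percentile(s,2)+np.percentile(s,98))/2,np.ptp(s))
    m=(W[...,2]>.074)&(W[...,2]<.088)&(abs(W[...,0]-.62)<.13)&(abs(W[...,1]-.02)<.13)&(im.min(2)>100)
    p=W[m][:,:2].astype(np.float32);r=cv2.minAreaRect(p*1000);print('plate',len(p),r)
    m=(W[...,2]>.018)&(W[...,2]<.032)&(abs(W[...,0]-.48)<.16)&(abs(W[...,1]+.32)<.15)&(im.max(2)-im.min(2)<40)
    p=W[m][:,:2].astype(np.float32);r=cv2.minAreaRect(p*1000);print('tray',len(p),r)
im=cv2.imread('pics/scene0.png')[150:260,190:350];cv2.imwrite('pics/c1.png',cv2.resize(im,None,fx=5,fy=5,interpolation=3))
E
```

```text
scene grip 174 [ 0.5667 -0.089   0.0951] [ 0.037  -0.9981 -0.0484] mid [ 0.5663 -0.0778  0.0956] 0.06785777296360615
scene bar 143 [0.4771 0.0787 0.0791] [-0.1772 -0.9841 -0.0092] mid [0.4768 0.0774 0.0791] 0.09690994845578471
plate 1929 ((573.3418579101562, 18.924835205078125), (229.44851684570312, 193.00592041015625), 82.68451690673828)
tray 1240 ((473.65771484375, -327.8309020996094), (174.4542999267578, 171.8946075439453), 9.456941604614258)
side grip 174 [ 0.5624 -0.0693  0.098 ] [-0.1469 -0.9867 -0.07  ] mid [ 0.562  -0.072   0.0978] 0.07639366851285448
side bar 289 [0.4721 0.09   0.0801] [ 0.158   0.9872 -0.0198] mid [0.4715 0.0864 0.0802] 0.10807102858854722
plate 2763 ((567.4296875, 62.171199798583984), (149.81915283203125, 172.68753051757812), 81.67121887207031)
tray 531 ((462.77655029296875, -286.851318359375), (169.9202880859375, 259.6331787109375), 9.717475891113281)
```

View pics/c1.png

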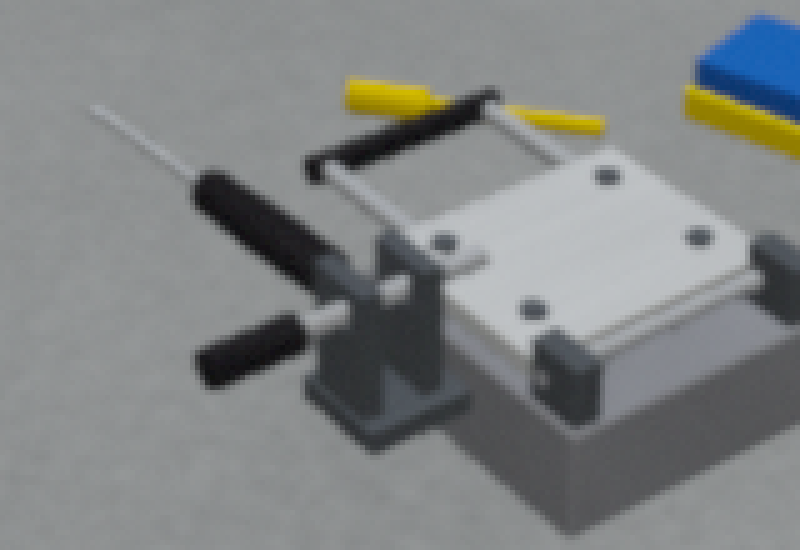

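The crop confirms it: the black grip at crop (250,350), i.e. scene (240,220), carries the steel shank through both lugs, and the longer black handle behind it is the driver on the bench. Next is the move to a hover.

```bash
cat >> h.py <<'E'
from scipy.spatial.transform import Rotation as Ro
def plan(target,yaw_x):
    """shift and turn (in row units) to a TCP target, tool down, tool y along +-yaw_x dir (deg)"""
    s=bot.read_state();R=np.array(s['tcp_rot']);best=None
    for k in (0,180):
        a=np.radians(yaw_x+k);y=np.array([np.cos(a),np.sin(a),0]);z=np.array([0,0,-1.])
        T=np.stack([np.cross(y,z),y,z],1);w=Ro.from_matrix(T@R.T).as_rotvec()
        print('turn',k,np.round(w/2,4),'j6 now',s['joint_positions'][5])
    print('shift',np.round(np.array(target)-s['position'],4),'pos',np.round(s['position'],4))
E
python3 - <<'E'
from h import *
plan([.562,-.087,.22],-9.5); print(np.round(bot.read_state()['tcp_rot'],3))
E
```

```text
turn 0 [0.     0.     0.5846] j6 now -10.224732139083944
turn 180 [ 0.     -0.     -0.9862] j6 now -10.224732139083944
shift [ 0.416   0.5207 -0.0276] pos [ 0.146  -0.6077  0.2476]
[[ 0.972  0.234 -0.   ]
 [ 0.234 -0.972 -0.   ]
 [-0.     0.    -1.   ]]
```

```bash
python3 -m handwheel '[[0.035,0.043,0,0,0,0.05],[0.069,0.086,0,0,0,0.1],[0.1,0.13,0,0,0,0.15],[0.14,0.173,0,0,0,0.2],[0.17,0.216,0,0,0,0.25],[0.2,0.25,0,0,0,0.3],[0.21,0.26,0,0,0,0.33],[0.21,0.26,0,0,0,0.35]]' 1; python3 -m handwheel '[[0.035,0.043,0,0,0,0.04],[0.069,0.086,0,0,0,0.08],[0.1,0.13,0,0,0,0.12],[0.13,0.165,0,0,0,0.16],[0.16,0.2,0,0,0,0.2],[0.18,0.23,0,0,0,0.235],[0.206,0.26,0,0,0,0.235],[0.206,0.26,0,0,0,0.235]]' 1
python3 - <<'E'
from h import *
s=bot.read_state();im,d=cams.capture('wrist');cv2.imwrite('pics/w1.png',im)
c=cams.calibration('wrist');print(c)
plan([.562,-.087,.22],-9.5)
for q in ['pin_grip','flap_bar','clamp_mouth']:print(q,models.tip_of(q,'wrist')[:3])
E
```

```text
time_s: 1.57
position: [0.3563, -0.3468, 0.2478]
tcp_rot: [[0.591, 0.806, 0.0], [0.806, -0.591, -0.0], [-0.0, 0.001, -1.0]]
force: [0.0, -0.2, -0.5]
opening: 1.004
grasp_force: 0.0
time_s: 2.23
position: [0.5625, -0.0863, 0.2478]
tcp_rot: [[0.164, 0.987, 0.0], [0.987, -0.164, -0.0], [-0.0, 0.001, -1.0]]
force: [-0.7, -0.3, 0.4]
opening: 1.001
grasp_force: 0.0
{'mtx': array([[325.1922621 ,   0.        , 280.98545526],
       [  0.        , 325.1922621 , 210.36817121],
       [  0.        ,   0.        ,   1.        ]]), 'tool_from_camera': array([[ 4.60348852e-04, -9.64524669e-01, -2.63992333e-01,
         7.26161833e-02],
       [ 9.99999866e-01,  3.81243201e-04,  3.50882605e-04,
         7.15273187e-04],
       [-2.37789646e-04, -2.63992459e-01,  9.64524715e-01,
        -1.37939102e-01],
       [ 0.00000000e+00,  0.00000000e+00,  0.00000000e+00,
         1.00000000e+00]])}
turn 0 [-0.002   0.0035 -0.0024] j6 now -10.411701504050187
turn 180 [-0.0055 -0.0031  1.5684] j6 now -10.411701504050187
shift [-0.0052 -0.0061 -0.0281] pos [ 0.5672 -0.0809  0.2481]
pin_grip [{'position': [279.9, 202.2], 'conf': 0.97}, {'position': [348.8, 37.8], 'conf': 0.75}, {'position': [99.1, 15.3], 'conf': 0.58}]
flap_bar [{'position': [161.2, 43.8], 'conf': 0.65}]
clamp_mouth [{'position': [281.4, 157.4], 'conf': 0.72}]
```

View pics/w1.png

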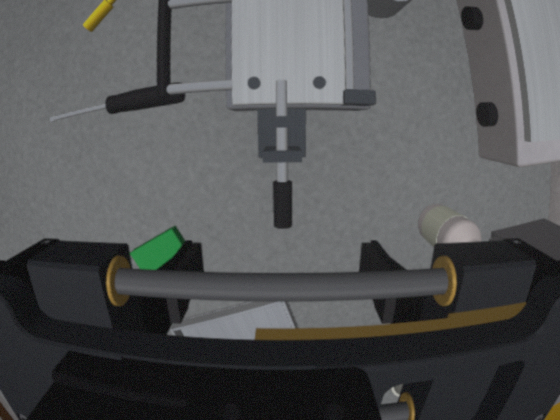

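The wrist view shows the grip at about (283,205), shank going up the picture through the lugs at (283,155), and the bar at (165,45) on the left. I'll capture once more at rest and intersect with the known heights.

```bash
cat >> h.py <<'E'
def wray(px,z,s):
    c=cams.calibration('wrist');K=c['mtx'];T=c['tool_from_camera']
    v=np.array([(px[0]-K[0,2])/K[0,0],(px[1]-K[1,2])/K[1,1]]);r=np.linalg.norm(v)
    d=np.r_[v/r*np.sin(r),np.cos(r)];R=np.array(s['tcp_rot'])
    o=R@T[:3,3]+s['position'];d=R@T[:3,:3]@d
    return o+d*(z-o[2])/d[2]
E
python3 - <<'E'
from h import *
np.set_printoptions(precision=4,suppress=True)
s=bot.read_state();im,d=cams.capture('wrist');cv2.imwrite('pics/w2.png',im)
print(s['time_s'],s['position'])
for q in ['pin_grip','pin_mid','pin_tip']:
    r=models.tip_of(q,'wrist')[:2]
    for x in r: print(q,x['conf'],x['position'],wray(x['position'],.09,s))
g=im.max(2)
def fit(a,b,c,e,z,lo,hi):
    v,u=np.where((g[b:e,a:c]>=lo)&(g[b:e,a:c]<=hi));P=np.array([wray((x+a,y+b),z,s) for x,y in zip(u,v)])
    c0=P.mean(0);w=np.linalg.svd(P-c0)[2][0];t=(P-c0)@w
    print(len(P),'mid',c0+w*(np.percentile(t,1)+np.percentile(t,99))/2,'dir',w,'len',np.ptp(t))
fit(265,172,300,240,.09,0,60)
fit(150,0,175,84,.075,0,60)
fit(277,165,288,182,.09,90,255)
E
```

```text
2.4333 [ 0.5617 -0.0874  0.2474]
pin_grip 0.86 [98.0, 16.6] [0.4107 0.1352 0.09  ]
pin_grip 0.79 [285.9, 201.5] [ 0.567  -0.0879  0.09  ]
pin_mid 0.61 [284.4, 155.8] [ 0.5724 -0.0455  0.09  ]
pin_tip 0.85 [284.1, 82.3] [0.5829 0.0208 0.09  ]
pin_tip 0.63 [283.7, 153.4] [ 0.5721 -0.0432  0.09  ]
827 mid [ 0.5644 -0.0898  0.09  ] dir [0.1543 0.988  0.    ] len 0.04455510131485767
1048 mid [0.475  0.0902 0.075 ] dir [0.1445 0.9895 0.    ] len 0.09057757580491407
170 mid [ 0.5678 -0.0603  0.09  ] dir [0.1289 0.9917 0.    ] len 0.014169379182366614
```

```bash
python3 -m handwheel '[[0.0035,0.0025,-0.03,0,0,0.005],[0.0035,0.0025,-0.06,0,0,0.005],[0.0035,0.0025,-0.09,0,0,0.005],[0.0035,0.0025,-0.115,0,0,0.005],[0.0035,0.0025,-0.135,0,0,0.005],[0.0035,0.0025,-0.148,0,0,0.005],[0.0035,0.0025,-0.151,0,0,0.005],[0.0035,0.0025,-0.151,0,0,0.005]]' 1; python3 -m handwheel '[[0,0,0,0,0,0],[0,0,0,0,0,0],[0,0,0,0,0,0],[0,0,0,0,0,0],[0,0,0,0,0,0],[0,0,0,0,0,0],[0,0,0,0,0,0],[0,0,0,0,0,0]]' -1
```

```text
time_s: 3.3
position: [0.5639, -0.0869, 0.0958]
tcp_rot: [[0.156, 0.988, -0.002], [0.988, -0.156, 0.001], [0.0, -0.002, -1.0]]
force: [0.2, 0.2, 0.3]
opening: 1.002
grasp_force: 0.0
time_s: 3.97
position: [0.5649, -0.0858, 0.0967]
tcp_rot: [[0.154, 0.988, 0.0], [0.988, -0.154, -0.0], [-0.0, 0.0, -1.0]]
force: [0.3, 0.4, 0.8]
opening: 0.478
grasp_force: 0.0
```

```bash
python3 -m handwheel '[[0,0,0,0,0,0],[0,0,0,0,0,0],[0,0,0,0,0,0],[0,0,0,0,0,0],[0,0,0,0,0,0],[0,0,0,0,0,0],[0,0,0,0,0,0],[0,0,0,0,0,0]]' -1
```

```text
time_s: 4.63
position: [0.5649, -0.0859, 0.0965]
tcp_rot: [[0.154, 0.988, -0.0], [0.988, -0.154, 0.0], [0.0, -0.0, -1.0]]
force: [-0.9, -0.0, -0.2]
opening: 0.198
grasp_force: 29.9
```

```bash
python3 -m handwheel '[[-0.0015,-0.01,0,0,0,0],[-0.003,-0.02,0,0,0,0],[-0.0046,-0.03,0,0,0,0],[-0.0062,-0.04,0,0,0,0],[-0.0077,-0.05,0,0,0,0],[-0.0092,-0.06,0,0,0,0],[-0.0107,-0.07,0,0,0,0],[-0.0123,-0.08,0,0,0,0]]' -1;python3 -m handwheel '[[-0.0015,-0.01,0,0,0,0],[-0.003,-0.02,0,0,0,0],[-0.003,-0.02,0,0,0,0],[-0.003,-0.02,0,0,0,0],[-0.003,-0.02,0.01,0,0,0],[-0.003,-0.02,0.02,0,0,0],[-0.003,-0.02,0.03,0,0,0],[-0.003,-0.02,0.03,0,0,0]]' -1
python3 - <<'E'
from h import *
np.set_printoptions(precision=4,suppress=True)
im,d=cams.capture('scene');cv2.imwrite('pics/s3.png',cv2.resize(im[120:400,20:360],None,fx=2,fy=2))
W=cloud('scene',np.load('scene0.npy'))
for p in [(50,290),(118,247),(178,280),(108,330)]: print(p,W[p[1],p[0]])
plan([.48,-.33,.12],-9)
E
```

```text
time_s: 5.3
position: [0.5524, -0.1672, 0.0965]
tcp_rot: [[0.155, 0.988, -0.0], [0.988, -0.155, -0.0], [-0.0, 0.0, -1.0]]
force: [0.7, -0.6, -0.2]
opening: 0.193
grasp_force: 29.9
time_s: 5.97
position: [0.5513, -0.1862, 0.1295]
tcp_rot: [[0.153, 0.988, 0.005], [0.988, -0.153, -0.003], [-0.002, 0.005, -1.0]]
force: [-0.9, 0.4, 0.6]
opening: 0.194
grasp_force: 29.9
(50, 290) [ 0.4115 -0.4201  0.0244]
(118, 247) [ 0.3793 -0.2649  0.0156]
(178, 280) [ 0.5406 -0.2316  0.0102]
(108, 330) [ 0.569  -0.3919  0.024 ]
turn 0 [ 0.001   0.0018 -0.0015] j6 now -20.83660986429267
turn 180 [-0.0028  0.0016  1.5693] j6 now -20.83660986429267
shift [-0.0708 -0.144  -0.0086] pos [ 0.5508 -0.186   0.1286]
```

View pics/s3.png

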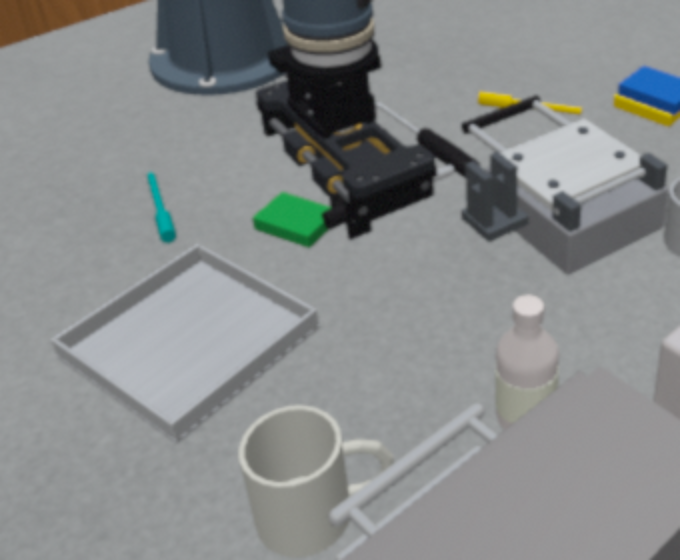

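The pin is out of the lugs (crop (340,215)), the plate is still shut and nothing else has moved. I'll check the mug's clearance before lowering into the tray.

```bash
python3 - <<'E'
from h import *
np.set_printoptions(precision=4,suppress=True)
W=cloud('scene',np.load('scene0.npy')).reshape(-1,3)
m=(W[:,2]>.045)&(W[:,2]<.3)&(W[:,0]>.3)&(W[:,0]<.8)&(W[:,1]<-.15)&(W[:,1]>-.6)
p=W[m]; print(p.min(0),p.max(0))
for x in np.arange(.5,.8,.03):
    q=p[abs(p[:,0]-x)<.015]
    if len(q): print(round(x,2),len(q),q[:,1].min(),q[:,1].max(),q[:,2].max())
plan([.481,-.367,.1],10)
E
```

```text
[ 0.6656 -0.3987  0.045 ] [ 0.8    -0.1503  0.1331]
0.68 847 -0.39710437429929124 -0.3269894780908294 0.08808869880728197
0.71 429 -0.39872487746564245 -0.3223455359987874 0.08903003989539192
0.74 1189 -0.3909121869175204 -0.15604966740358797 0.1323983353392058
0.77 1021 -0.1943902209881076 -0.15025159408605282 0.13285786881815656
0.8 7 -0.3714154304828017 -0.2846806903811094 0.13307217107550554
turn 0 [0.0007 0.0019 0.1643] j6 now -20.83660986429267
turn 180 [ 0.0027 -0.001  -1.4064] j6 now -20.83660986429267
shift [-0.0698 -0.181  -0.0286] pos [ 0.5508 -0.186   0.1286]
```

```bash
python3 -m handwheel '[[-0.01,-0.026,0,0,0,0.03],[-0.02,-0.052,0,0,0,0.06],[-0.03,-0.078,0,0,0,0.09],[-0.04,-0.104,0,0,0,0.12],[-0.05,-0.13,0,0,0,0.15],[-0.06,-0.155,0,0,0,0.164],[-0.067,-0.175,0,0,0,0.164],[-0.07,-0.181,0,0,0,0.164]]' -1; python3 -m handwheel '[[0,0,-0.02,0,0,0],[0,0,-0.04,0,0,0],[0,0,-0.06,0,0,0],[0,0,-0.075,0,0,0],[0,0,-0.085,0,0,0],[0,0,-0.091,0,0,0],[0,0,-0.0945,0,0,0],[0,0,-0.0945,0,0,0]]' -1
python3 - <<'E'
from h import *
im,d=cams.capture('side');cv2.imwrite('pics/s4.png',cv2.resize(im[60:260,240:500],None,fx=3,fy=3))
s=bot.read_state();print(s['position'],s['force'])
E
```

```text
time_s: 6.68
position: [0.479, -0.3703, 0.1268]
tcp_rot: [[-0.17, 0.986, 0.001], [0.986, 0.17, -0.003], [-0.003, 0.001, -1.0]]
force: [0.8, -0.0, -0.4]
opening: 0.196
grasp_force: 29.9
time_s: 7.35
position: [0.4798, -0.3665, 0.0318]
tcp_rot: [[-0.173, 0.985, -0.0], [0.985, 0.173, 0.0], [0.0, -0.0, -1.0]]
force: [-0.5, -0.3, -0.6]
opening: 0.197
grasp_force: 29.9
[ 0.47996067 -0.36685252  0.03233162] [ 0.05999417 -0.29315326 -0.63601048]
```

View pics/s4.png

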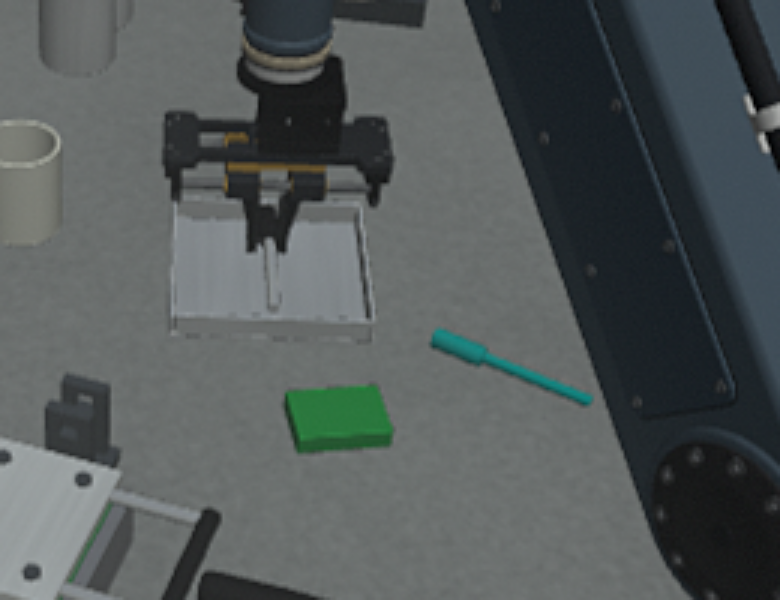

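The pin hangs over the middle of the tray, with its shank at crop (270,270). I'll open partway, wait and rise.

```bash
python3 -m handwheel '[[0,0,0,0,0,0],[0,0,0,0,0,0],[0,0,0,0,0,0],[0,0,0,0,0,0],[0,0,0,0,0,0],[0,0,0,0,0,0],[0,0,0,0,0,0],[0,0,0,0,0,0]]' 0.1; python3 -m handwheel '[[0,0,0.005,0,0,0],[0,0,0.015,0,0,0],[0,0,0.03,0,0,0],[0,0,0.06,0,0,0],[0,0,0.09,0,0,0],[0,0,0.12,0,0,0],[0,0,0.15,0,0,0],[0,0,0.17,0,0,0]]' 0.1
python3 - <<'E'
from h import *
np.set_printoptions(precision=4,suppress=True)
s=bot.read_state();im,d=cams.capture('wrist');cv2.imwrite('pics/w5.png',im)
for q in ['pin_grip','pin_mid','pin_tip']:
    for x in models.tip_of(q,'wrist')[:2]: print(q,x['conf'],x['position'],wray(x['position'],.013,s))
c=np.array([.474,-.327]);print(s['position'])
plan([.475-.03,.086,.22],-9)
E
```

```text
time_s: 8.07
position: [0.4796, -0.3669, 0.0321]
tcp_rot: [[-0.172, 0.985, -0.0], [0.985, 0.172, 0.0], [0.0, -0.0, -1.0]]
force: [-0.3, 0.6, -0.4]
opening: 0.542
grasp_force: 0.0
time_s: 8.73
position: [0.4804, -0.3676, 0.2062]
tcp_rot: [[-0.172, 0.985, 0.003], [0.985, 0.172, -0.004], [-0.004, 0.003, -1.0]]
force: [-0.5, -0.7, 0.4]
opening: 0.551
grasp_force: 0.0
pin_grip 0.84 [281.2, 193.4] [ 0.4822 -0.3681  0.013 ]
pin_grip 0.61 [140.6, 70.5] [ 0.3115 -0.26    0.013 ]
pin_mid 0.94 [111.4, 55.2] [ 0.2712 -0.2441  0.013 ]
pin_mid 0.66 [280.2, 152.3] [ 0.4737 -0.3261  0.013 ]
pin_tip 0.74 [280.6, 85.9] [ 0.4624 -0.2592  0.013 ]
pin_tip 0.65 [69.2, 40.2] [ 0.2055 -0.2254  0.013 ]
[ 0.4804 -0.3676  0.2062]
turn 0 [ 0.0007  0.0004 -0.1651] j6 now -57.921174489581404
turn 180 [-0.0006  0.001   1.4057] j6 now -57.921174489581404
shift [-0.0346  0.4529  0.0168] pos [ 0.4796 -0.3669  0.2032]
```

View pics/w5.png

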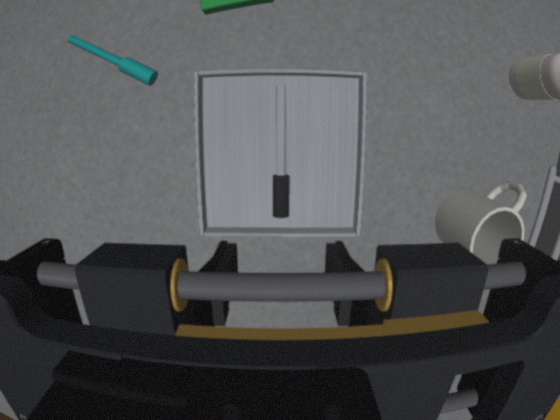

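The pin lies released in the middle of the tray (grip (281,195), tip (281,86)), with its middle at about (0.474,−0.326). Next I move to hover over the bar.

```bash
python3 -m handwheel '[[0,0.03,0.015,0,0,0],[0,0.07,0.015,0,0,-0.03],[0,0.105,0.015,0,0,-0.06],[0,0.14,0.015,0,0,-0.09],[0,0.175,0.015,0,0,-0.12],[0,0.205,0.015,0,0,-0.15],[0,0.23,0.015,0,0,-0.165],[0,0.24,0.015,0,0,-0.165]]' 0.1; python3 -m handwheel '[[0,0.03,0,0,0,0],[0,0.06,0,0,0,0],[0,0.09,0,0,0,0],[0,0.12,0,0,0,0],[0,0.15,0,0,0,0],[-0.005,0.165,0,0,0,0],[-0.005,0.17,0,0,0,0],[-0.005,0.17,0,0,0,0]]' 0.1
python3 - <<'E'
from h import *
np.set_printoptions(precision=4,suppress=True)
cams.capture('wrist');cams.capture('wrist')
s=bot.read_state();im,d=cams.capture('wrist');cv2.imwrite('pics/w6.png',im)
for q in ['flap_bar']:
    for x in models.tip_of(q,'wrist')[:2]: print(q,x['conf'],x['position'],wray(x['position'],.075,s))
print(s['position'],s['opening'])
E
```

```text
time_s: 9.6
position: [0.4774, -0.123, 0.2155]
tcp_rot: [[0.154, 0.988, -0.005], [0.988, -0.154, 0.004], [0.003, -0.006, -1.0]]
force: [-0.5, -0.7, 0.1]
opening: 0.549
grasp_force: 0.0
time_s: 10.27
position: [0.4741, 0.0436, 0.2163]
tcp_rot: [[0.154, 0.988, -0.002], [0.988, -0.154, -0.0], [-0.0, -0.002, -1.0]]
force: [0.8, 0.5, -0.6]
opening: 0.55
grasp_force: 0.0
flap_bar 0.77 [272.0, 160.0] [0.4745 0.0838 0.075 ]
flap_bar 0.36 [468.3, 90.6] [0.6689 0.1267 0.075 ]
[0.475  0.0422 0.2167] 0.5493999015999675
```

View pics/w6.png

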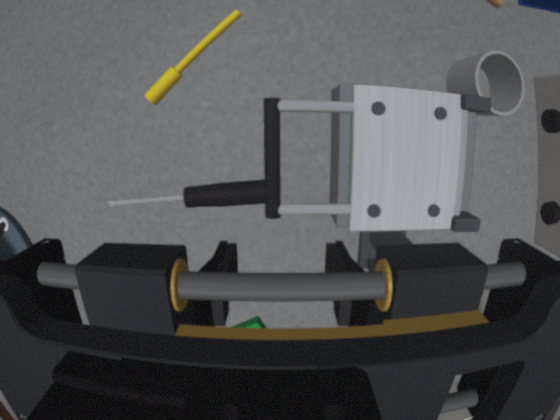

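The bar runs from (272,98) to (272,217), with its middle at (272,158), or (0.4745,0.084). The driver handle's end passes beneath it at (265,192), clear of the fingers. I'll descend and close.

```bash
python3 -m handwheel '[[-0.0005,0.02,-0.02,0,0,0],[-0.0005,0.042,-0.045,0,0,0],[-0.0005,0.042,-0.075,0,0,0],[-0.0005,0.042,-0.1,0,0,0],[-0.0005,0.042,-0.12,0,0,0],[-0.0005,0.042,-0.131,0,0,0],[-0.0005,0.042,-0.1357,0,0,0],[-0.0005,0.042,-0.1357,0,0,0]]' 0.1; python3 -m handwheel '[[0,0,0,0,0,0],[0,0,0,0,0,0],[0,0,0,0,0,0],[0,0,0,0,0,0],[0,0,0,0,0,0],[0,0,0,0,0,0],[0,0,0,0,0,0],[0,0,0,0,0,0]]' -1;  python3 -m handwheel '[[0,0,0,0,0,0],[0,0,0,0,0,0],[0,0,0,0,0,0],[0,0,0,0,0,0],[0,0,0,0,0,0],[0,0,0,0,0,0],[0,0,0,0,0,0],[0,0,0,0,0,0]]' -1
python3 - <<'E'
import numpy as np
u=np.array([.988,-.154])
for a in range(0,91,5):
    r=np.radians(a);d=.18*(1-np.cos(r));print(a,*np.round([*(d*u),.18*np.sin(r)],4))
E
```

```text
time_s: 11.13
position: [0.474, 0.0841, 0.0803]
tcp_rot: [[0.158, 0.987, -0.002], [0.987, -0.158, 0.0], [-0.0, -0.002, -1.0]]
force: [-0.3, -0.3, -0.2]
opening: 0.553
grasp_force: 0.0
time_s: 11.8
position: [0.4739, 0.0852, 0.0817]
tcp_rot: [[0.156, 0.988, -0.0], [0.988, -0.156, 0.0], [-0.0, -0.0, -1.0]]
force: [-1.4, 0.1, 5.1]
opening: 0.148
grasp_force: 30.0
time_s: 12.47
position: [0.4739, 0.0852, 0.0817]
tcp_rot: [[0.156, 0.988, -0.0], [0.988, -0.156, 0.0], [0.0, -0.0, -1.0]]
force: [-1.3, -0.4, 5.8]
opening: 0.151
grasp_force: 30.0
0 0.0 -0.0 0.0
5 0.0007 -0.0001 0.0157
10 0.0027 -0.0004 0.0313
15 0.0061 -0.0009 0.0466
20 0.0107 -0.0017 0.0616
25 0.0167 -0.0026 0.0761
30 0.0238 -0.0037 0.09
35 0.0322 -0.005 0.1032
40 0.0416 -0.0065 0.1157
45 0.0521 -0.0081 0.1273
50 0.0635 -0.0099 0.1379
55 0.0758 -0.0118 0.1474
60 0.0889 -0.0139 0.1559
65 0.1027 -0.016 0.1631
70 0.117 -0.0182 0.1691
75 0.1318 -0.0205 0.1739
80 0.147 -0.0229 0.1773
85 0.1623 -0.0253 0.1793
90 0.1778 -0.0277 0.18
```

```bash
python3 -m handwheel '[[0.0007,-0.0001,0.0157,0,0,0],[0.0027,-0.0004,0.0313,0,0,0],[0.0061,-0.0009,0.0466,0,0,0],[0.0107,-0.0017,0.0616,0,0,0],[0.0167,-0.0026,0.0761,0,0,0],[0.0238,-0.0037,0.09,0,0,0],[0.0322,-0.005,0.1032,0,0,0],[0.0416,-0.0065,0.1157,0,0,0]]' -1
```

```text
time_s: 13.13
position: [0.5115, 0.0794, 0.1964]
tcp_rot: [[0.156, 0.988, -0.011], [0.988, -0.156, 0.002], [-0.0, -0.011, -1.0]]
force: [-5.5, 1.3, -0.8]
opening: 0.151
grasp_force: 30.0
```

```bash
python3 -m handwheel '[[0.0105,-0.0016,0.0116,0,0,0],[0.0219,-0.0034,0.0222,0,0,0],[0.0342,-0.0053,0.0317,0,0,0],[0.0473,-0.0074,0.0402,0,0,0],[0.0611,-0.0095,0.0474,0,0,0],[0.0754,-0.0117,0.0534,0,0,0],[0.0828,-0.0128,0.056,0,0,0],[0.0902,-0.014,0.0582,0,0,0]]' -1; python3 -m handwheel '[[0.0076,-0.0012,0.0018,0,0,0],[0.0152,-0.0024,0.0034,0,0,0],[0.023,-0.0036,0.0045,0,0,0],[0.0305,-0.0048,0.0054,0,0,0],[0.0375,-0.006,0.0059,0,0,0],[0.0425,-0.0068,0.0061,0,0,0],[0.0455,-0.0072,0.0061,0,0,0],[0.046,-0.0072,0.0061,0,0,0]]' -1
python3 - <<'E'
from h import *
np.set_printoptions(precision=4,suppress=True)
cams.capture('side');im,d=cams.capture('side');cv2.imwrite('pics/s7.png',cv2.resize(im[60:330,110:430],None,fx=2.2,fy=2.2))
s=bot.read_state();p=np.array(s['position']);print(p,s['force'],s['opening'],s['grasp_force'])
o=np.array([.474,.085]);x=(p[:2]-o)@[.988,-.154];print('along',x,'angle est',np.degrees(np.arccos(1-x/.18)))
W=cloud('side',d).reshape(-1,3);q=(W[:,:2]-o);X=q@[.988,-.154];Y=q@[.154,.988]
# plate face: fit along height
m=(abs(Y)<.06)&(X>.13)&(X<.24)&(W[:,2]>.09)&(W[:,2]<.18)
print(m.sum())
for z in np.arange(.09,.18,.015):
    k=m&(abs(W[:,2]-z)<.008);print(round(z,3),k.sum(),np.percentile(X[k],[5,50,95]) if k.sum() else '')
E
```

```text
time_s: 13.8
position: [0.6053, 0.0649, 0.2575]
tcp_rot: [[0.156, 0.988, -0.001], [0.988, -0.156, 0.0], [0.0, -0.001, -1.0]]
force: [-5.4, 1.0, 10.5]
opening: 0.148
grasp_force: 30.0
time_s: 14.47
position: [0.6525, 0.0576, 0.262]
tcp_rot: [[0.156, 0.988, 0.001], [0.988, -0.156, 0.001], [0.001, 0.001, -1.0]]
force: [-1.6, 1.0, 5.7]
opening: 0.151
grasp_force: 30.0
[0.6522 0.0577 0.2621] [-1.4307  1.8514  5.2719] 0.1476685271873306 30.010440051555634
along 0.18025053445600978 angle est 90.07974761992637
1026
0.09 88 [0.1706 0.1722 0.1935]
0.105 162 [0.1708 0.172  0.1731]
0.12 174 [0.1711 0.172  0.1731]
0.135 177 [0.1712 0.1721 0.1731]
0.15 190 [0.1713 0.1722 0.1733]
0.165 180 [0.1712 0.1723 0.1733]
```

View pics/s7.png

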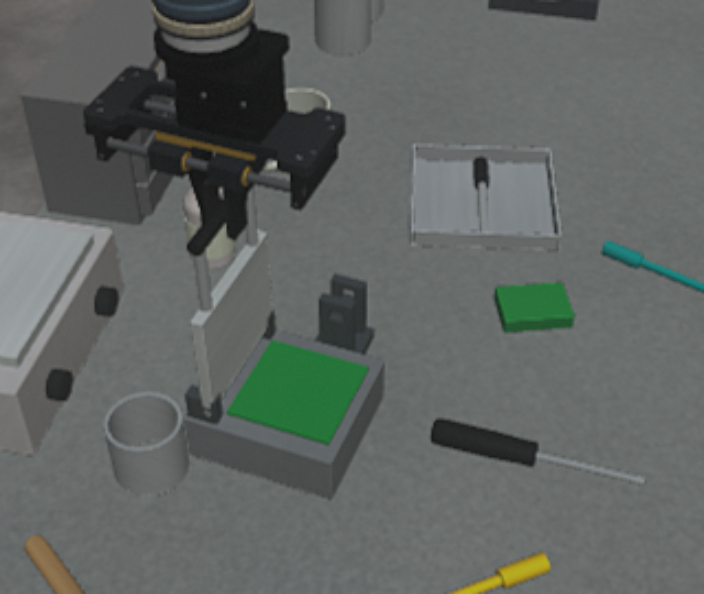

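The plate stands upright: its face stays at the same x to about 0.1 mm over 75 mm of height. The bar is held at 30 N, the pin is in the tray at crop (482,190), and the bystanders in view look undisturbed. I'll let it settle for one call and hand in.

```bash
python3 -m handwheel '[[0,0,0,0,0,0],[0,0,0,0,0,0],[0,0,0,0,0,0],[0,0,0,0,0,0],[0,0,0,0,0,0],[0,0,0,0,0,0],[0,0,0,0,0,0],[0,0,0,0,0,0]]' -1; python3 -c "
from rig import bot;print(bot.hand_in())"
```

```text
time_s: 15.23
position: [0.6519, 0.0577, 0.262]
tcp_rot: [[0.156, 0.988, 0.0], [0.988, -0.156, 0.0], [0.001, 0.0, -1.0]]
force: [-0.4, 0.5, 5.8]
opening: 0.151
grasp_force: 30.0
the job is handed in; nothing more can be done
None
```

I handed the job in at 15.2 s of robot time (no verdict returned): the pin lies released in the middle of the tray, and the plate is held still and upright by its bar at 30 N, with the bystanders in view undisturbed.

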